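Set the microscope lamp's filter lever to the third click

ROBOT

A 6-joint arm with a two-finger parallel gripper is mounted at the origin on the work surface. World frame = base frame: x ahead of the robot, y to its left, z up, the work surface at z = 0. Lengths are in mm, angles in rad, forces in N, time in s.
With the tool pointing down it reaches from about 400 to 825 mm from the base axis. Payload 7 kg.
Tool frame: the origin (TCP) lies midway between the tips of the shut fingers; the grasp point (between the pads) lies 19 mm behind it; z points along the fingers, y is the line along which they close (so a half turn about z gives the same grasp; the last joint's range is limited). The gripper opens to 88 mm and grips with 3 to 60 N. Pads are 19 mm wide; open, the fingers measure 130 mm over their backs; the gripper's body (78 mm by 193 mm) begins 47 mm behind the grasp point.
Start: joints at [1.603, 0.359, 0.012, 0, -1.224, -0.288], TCP at [170.798, 653.011, 226.561] pointing down, gripper open.
Joint ranges: [-3.07, 3.07], [-1.43, 2.12], [-1.02, 1.25], [-3.03, 1.67], [-3.05, -0], [-3.03, 3.03]. Speed limits (rad/s): [2.39, 2.39, 3.01, 3.14, 3.14, 3.14].

INTERFACE

Orientations are given as a unit quaternion [x, y, z, w].
In Python, from plant import sense, cams, close_job gives the robot as it stands.
- The arm moves only by the tool drive_tool, never from a script. Its argument "commands" is one flat list of numbers, 5 for each row, row after row: the shift along the tool's x, y, z in cm, then the turn about the tool's z in degrees, then the finger opening in cm, from 0 to 8.76. A call has 1 to 10 rows; each row is the pose to reach, as a shift and turn from the pose commanded when the call began, along the tool's axes at that moment; what a row does not reach only later rows make up. A row lasts 1/10 s, in which the tool goes at most 50 mm and 8.59 degrees, less where a joint would pass 70% of its speed; a pose out of reach is approached as far as the arm can. A call with a gripper value outside its range is refused whole. The fingers move at their own pace and stop on an object; the grip force is fixed at half the most. Time passes only in rows, so rows that repeat a pose let the fingers close. It gives the time, the measured TCP pose, the force, the opening and the grip force at its end, in the units of the state.
- sense(): the state, without advancing time (a new reading comes with each control period).
- cams.camera(name): name is "side" or "top"; returns a dict with "frame" (400x640x3 uint8, red, green, blue), "depth" (400x640 float32, mm along the optical axis (not along the pixel's ray), 0 where there is no reading), "camera_matrix" (3x3 intrinsics, pixels), "dist" ([k1, k2, p1, p2, k3] as OpenCV has them; the pictures are not rectified), "R" (3x3) and "t" (3): a world point X has camera coordinates R X + t. Camera axes: x right, y down, z forward; pixel columns grow to the right and rows downward; lengths in mm; the calibration is good to about 2 mm. A picture is of the moment at which its call begins.
- close_job(): hands the job in; it is judged then, once.
The state is a dict: "time": time; "joint_positions": joint angles; "joint_vel": joint speeds; "joint_efforts": joint torques, N m; "ee_pos": TCP position; "tcp_rot": TCP orientation; "wrist_force": force on the tool from outside, world axes, zero at the start; "torque": the same for the moment, N m; "finger_gap": opening from 0.0 (shut) to 1.0 (fully open); "grip_force": force on a finger pad.
Only numpy, scipy, OpenCV 4.12 (cv2) and the standard library are available. Lean on these libraries where they do the work, as an engineer would, in place of code of your own. Each camera call takes 0.05 s, during which the arm holds its last target. There are 200 camera calls.

TASK

The blue filter lever on top of the white microscope lamp was left part-way along its slot: gently push it with a fingertip all the way home to the end by the green bar, then push it back the other way, counting the clicks, and leave it resting in the third click from home. Do not let it run on to the fourth click (that lets the full light through), do not pinch it, and leave everything else where it stands; finish clear of the lamp.

Things in the scene. Friction and masses are not known exactly. Their poses are not given: they have to be found in the camera images.
- lamp: white microscope lamp, 170 mm (its x) by 230 mm (its y) by 90 mm tall, with a flat black top, fixed to the table; origin under its centre at table height, z up. The lever's slot runs on its top along its y axis. A round black lens tube sticks out of its -y side. The top is clear within 45 mm of the slot's line
- slot_home (a point): point on the lamp's top, 90 mm above the table, at the home end of the slot, where the lever's stem stands at travel 0. The slot runs 90 mm from here along the lamp's +y; six white ticks beside it mark home and clicks 1 to 5, 18 mm apart. A flat green bar on the top, 42 mm beyond this point in lamp -y, marks the home end
- lever (a joint): travel of the lever along the lamp's +y, in m: 0 home (hard stop 1.5 mm beyond), 0.018 first click, 0.036 second, 0.054 third, 0.072 fourth, 0.090 fifth. Leaving a click the push rises to about 5 N after 4.5 mm, falls to nothing half-way, then the lever snaps by itself into the next click, ahead of a slow finger, and stays there within 1 mm
- lever_top (a point): centre of the top of the lever's blue cap, 128 mm above the table. The cap is 32 mm across the slot (lamp x), 16 mm thick along the slot (lamp y) and 26 mm tall, its underside 12 mm above the lamp's top; a thin steel stem below it. It carries a white line on top, level with the tick it stands at
- filter_pot: orange screw-top pot, 44 mm across and 34 mm tall, standing on the lamp unit's top behind the slot; origin under its centre; to be left alone
- eyepiece: spare black eyepiece standing upright on the table, 38 mm across, 56 mm tall; origin under its centre; to be left alone
- oil_bottle: small amber bottle with a black cap, 32 mm across, 70 mm tall; origin under its centre; to be left alone
- slide_box: blue and white box of slides, 85 x 100 x 33 mm; origin under its centre; to be left alone
- petri_dish: open glass dish, 90 mm across, 15 mm tall; origin under its centre; to be left alone
- objective_tin: aluminium screw tin, 37 mm across, 48 mm tall; origin under its centre; to be left alone

How it is judged:
By the outcome, as a careful person would: the job done as asked, in the order asked, and still so for the second after the job is handed in, with the robot touching nothing.
It also fails if it takes over 64 s, if anything falls off the work surface, if the arm or the gripper's body presses on something with over 40 N, if the wrist force passes 120 N, or if a joint passes its speed limit or range.

## Working session

There is one attempt and no reset: what is moved stays moved. The work goes in short steps, Python scripts to look and compute and a tool call to move; the robot and the scene stay as the last step left them, time stands still between calls to the robot, and variables do not carry over. Pictures are saved under pics/ and viewed, at most 10 in all, crops included, and the job is handed in when it is done.

Besides the shell and the picture viewer there is one more tool, called in YAML: its name, and indented under it one key for each argument. drive_tool: Moves the arm, as the interface text tells. Its arguments: {"type":"object","properties":{"commands":{"type":"array"}},"required":["commands"]}

```bash
ls; mkdir -p pics; python3 - <<'E'
from plant import sense, cams
import cv2, numpy as np
s=sense(); print(s)
for n in("top","side"):
    c=cams.camera(n); cv2.imwrite(f"pics/{n}0.png",c["frame"][:,:,::-1]); np.savez(f"{n}0.npz",**c)
    print(n,c["camera_matrix"].tolist(),c["dist"],c["R"].round(3).tolist(),c["t"])
E
```

```text
pics
{'time': 0.0, 'joint_positions': array([ 1.60311174e+00,  3.59382451e-01,  1.10619237e-02, -3.31294649e-04,
       -1.22409509e+00, -2.88113900e-01]), 'joint_vel': array([-0.00078642,  0.00048174, -0.00036377,  0.00103197, -0.00022448,
        0.00054781]), 'joint_efforts': array([-7.98453984e-04, -5.82710838e+01,  2.93055135e+01,  6.99728161e+00,
        6.98360396e-03, -1.62211750e-04]), 'ee_pos': array([170.68717965, 652.5617232 , 225.63028481]), 'tcp_rot': array([ 9.91824501e-01, -1.27606734e-01, -2.45883332e-05,  8.24120510e-04]), 'wrist_force': array([-0.66342784,  0.18084924,  0.16794333]), 'torque': array([ 0.00868448, -0.03257115, -0.02141874]), 'grip_force': 0.0, 'finger_gap': 1.0013923726361502}
top [[454.37882896676865, 0.0, 328.38647751694157], [0.0, 454.37882896676865, 195.32686304379206], [0.0, 0.0, 1.0]] [-0.08358648  0.          0.          0.          0.        ] [[-0.023, -1.0, 0.018], [-0.988, 0.02, -0.15], [0.15, -0.021, -0.988]] [ 40.9554861  608.76313697 739.1173895 ]
side [[481.9533968232972, 0.0, 319.5228601886979], [0.0, 481.9533968232972, 200.770246990901], [0.0, 0.0, 1.0]] [-0.09823583  0.          0.          0.          0.        ] [[-0.717, -0.697, 0.009], [-0.4, 0.401, -0.824], [0.571, -0.594, -0.567]] [454.04707347 305.45356574 658.95639542]
```

View pics/top0.png

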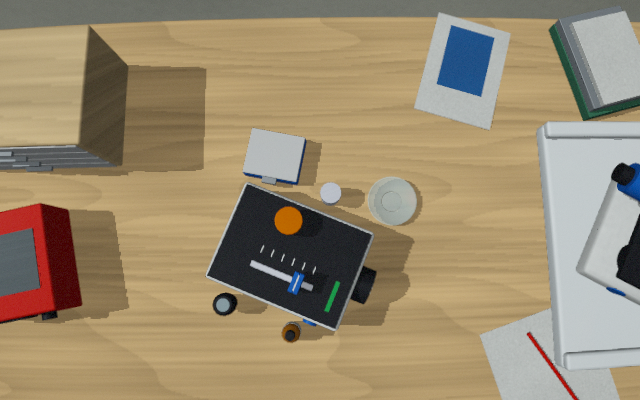

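View pics/side0.png

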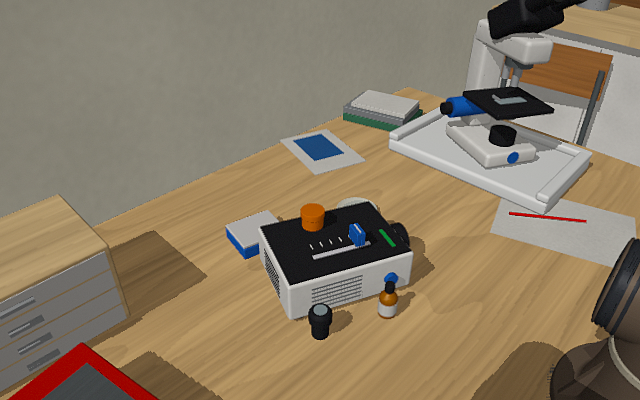

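The top view shows the lamp at about (290,255), the blue lever cap at (297,282), the green bar at (332,296), ticks from (262,249) to (314,270) and the pot at (288,220). The side view shows the lever at (357,234) and the bar at (387,238).

```bash
cat >h.py <<'E'
import numpy as np, cv2
def ray(c,uv):
    p=cv2.undistortPoints(np.array(uv,float).reshape(-1,1,2),c["camera_matrix"],c["dist"]).reshape(-1,2)
    d=np.c_[p,np.ones(len(p))]@c["R"]; return -c["R"].T@c["t"],d
def plane(c,uv,z):
    o,d=ray(c,uv); return o+d*((z-o[2])/d[:,2])[:,None]
def tri(c1,u1,c2,u2):
    o1,d1=ray(c1,u1);o2,d2=ray(c2,u2);d1=d1[0];d2=d2[0]
    s=np.linalg.lstsq(np.c_[d1,-d2],o2-o1,rcond=None)[0]
    a=o1+s[0]*d1;b=o2+s[1]*d2; return (a+b)/2,np.linalg.norm(a-b)
def blobs(m,amin):
    n,_,st,ce=cv2.connectedComponentsWithStats(m.astype(np.uint8),connectivity=8)
    return [(st[i].tolist(),ce[i].round(2)) for i in range(1,n) if st[i,4]>=amin]
E
python3 - <<'E'
from h import *
T=dict(np.load("top0.npz"));S=dict(np.load("side0.npz"))
R={"top":(200,400,175,335),"side":(255,415,200,320)}
for n,c in(("top",T),("side",S)):
    x0,x1,y0,y1=R[n]; f=c["frame"].astype(int); m=np.zeros(f.shape[:2],bool); m[y0:y1,x0:x1]=1
    r,g,b=f[...,0],f[...,1],f[...,2]
    print(n,"green",blobs(m&(g>r+60)&(g>b+40),10))
    print("blue",blobs(m&(b>r+50)&(b>g+25),10))
    print("orange",blobs(m&(r>b+120)&(r>g+60),50))
    mm=m&(f.min(-1)>130); print("white",blobs(mm,2)[:14])
c=T
f=c["frame"].astype(int); k=(f.max(-1)<60); k[:180]=0;k[335:]=0;k[:,:205]=0;k[:,380:]=0
k=cv2.morphologyEx(k.astype(np.uint8),cv2.MORPH_OPEN,np.ones((5,5)))
cs=max(cv2.findContours(k,0,2)[0],key=cv2.contourArea); print("black",cv2.minAreaRect(cs))
for n,c,w in(("t",T,(240,345,230,310)),("s",S,(300,410,210,275))):
    im=c["frame"][w[2]:w[3],w[0]:w[1],::-1]; cv2.imwrite(f"pics/{n}z.png",cv2.resize(im,None,fx=7,fy=7,interpolation=2))
E
```

```text
top green [([324, 281, 16, 31, 147], array([331.93, 295.98]))]
blue [([249, 175, 13, 3, 20], array([255.8, 175.6])), ([277, 179, 21, 5, 41], array([287.46, 181.15])), ([287, 271, 18, 24, 220], array([295.54, 282.64])), ([303, 319, 13, 7, 40], array([308.9, 322.4]))]
orange [([275, 207, 27, 28, 600], array([287.98, 220.16]))]
white [([261, 175, 36, 9, 207], array([278.39, 177.81])), ([367, 176, 33, 50, 1349], array([385.13, 200.2 ])), ([205, 182, 132, 149, 606], array([251.7, 271.6])), ([320, 182, 21, 21, 365], array([330.03, 192.19])), ([256, 186, 14, 6, 23], array([262.  , 188.57])), ([270, 192, 103, 43, 193], array([323.25, 213.49])), ([370, 241, 1, 2, 2], array([370. , 241.5])), ([260, 245, 4, 8, 11], array([261.64, 248.64])), ([368, 244, 2, 3, 4], array([368.5 , 245.25])), ([271, 250, 3, 7, 9], array([272., 253.])), ([365, 253, 1, 2, 2], array([365. , 253.5])), ([281, 255, 4, 7, 10], array([282.3, 257.8])), ([364, 257, 1, 2, 2], array([364. , 257.5])), ([292, 258, 3, 8, 10], array([293. , 261.5]))]
side green [([379, 229, 17, 18, 82], array([386.77, 237.61]))]
blue [([349, 223, 1
[... 296 characters left out ...]
28.94, 275.67])), ([354, 224, 7, 9, 17], array([357., 228.])), ([339, 237, 3, 5, 6], array([340.  , 239.17])), ([329, 240, 3, 4, 5], array([330.2, 241.6])), ([320, 242, 3, 5, 7], array([320.86, 244.14])), ([310, 245, 3, 4, 5], array([310.8, 246.4])), ([313, 245, 44, 14, 155], array([333.7 , 251.41])), ([265, 269, 4, 8, 8], array([266.5, 272.5])), ([327, 280, 25, 8, 47], array([339.3 , 283.64])), ([271, 282, 2, 3, 3], array([271.33, 283.  ])), ([396, 283, 1, 4, 4], array([396. , 284.5])), ([273, 286, 2, 3, 3], array([273.33, 287.  ])), ([315, 287, 11, 5, 19], array([320.  , 289.26]))]
black ((289.5044250488281, 255.43362426757812), (137.23338317871094, 100.21150970458984), 22.249025344848633)
```

View pics/tz.png

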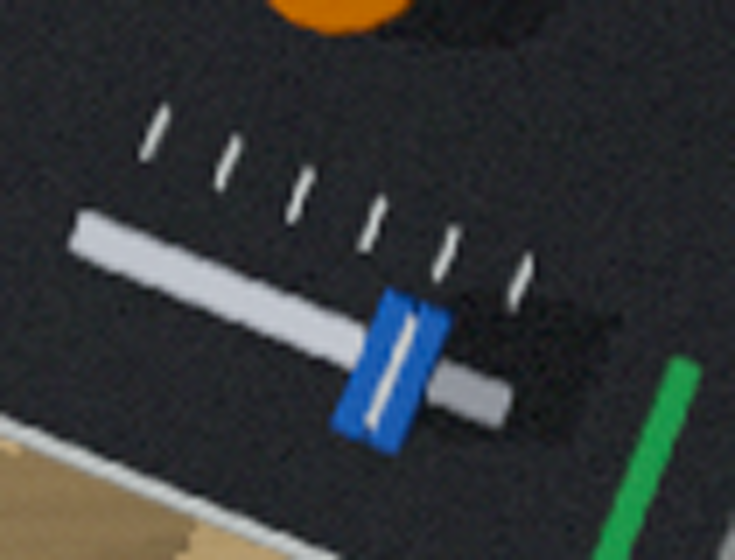

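View pics/sz.png

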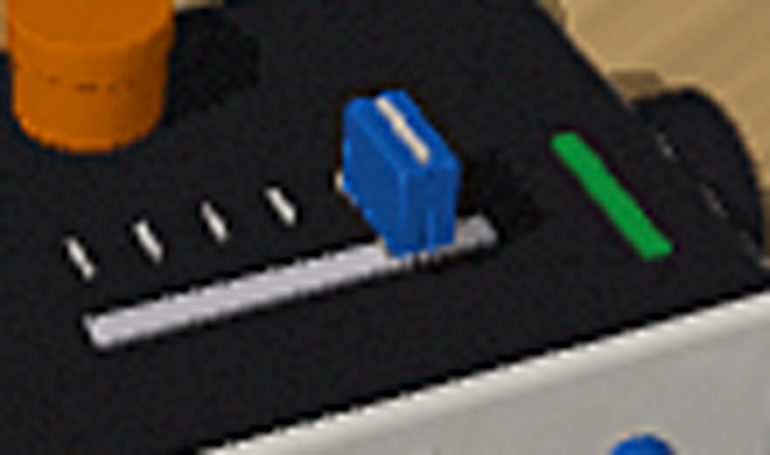

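The zoomed top view has the cap's white line from (411,318) to (371,428) in the crop. The ticks run from (521,282) at home to (155,132) at click 5, and the cap stands between home and click 1 or a bit beyond. The side crop has the line from (381,99) to (425,160), with the bar on the right.

```bash
python3 - <<'E'
from h import *
from scipy.spatial.transform import Rotation as Ro
T=dict(np.load("top0.npz"));S=dict(np.load("side0.npz"))
tt=lambda a:(np.array(a,float)+.5)/7-.5+[240,230]
ss=lambda a:(np.array(a,float)+.5)/7-.5+[300,210]
print("lever top tri",tri(T,tt([391,373]),S,ss([403,129.5])))
lt=plane(T,tt([391,373]),128)[0]; print("plane",lt, plane(S,ss([403,129.5]),128)[0])
tk=plane(T,tt([[521,282],[447,254],[374,223],[301,195],[229,162],[155,132]]),90)
print("ticks",tk.round(1), np.linalg.norm(np.diff(tk,axis=0),axis=1).round(1))
y=tk[5]-tk[0]; 
bk=plane(T,np.array(cv2.boxPoints(((289.5,255.43),(137.2,100.2),22.25))),90); print("black top corners",bk.round(1),np.linalg.norm(np.diff(bk,axis=0),axis=1)); 
sl=plane(T,tt([[505,409],[79,229]]),90); print("slot",sl.round(1),np.linalg.norm(sl[1]-sl[0]))
ys=(sl[1]-sl[0]);
for v in(y,ys): print("yaw of lamp y",np.degrees(np.arctan2(v[1],v[0])))
u=y/np.linalg.norm(y)
print("ticks tri home-side 3rd", tri(T,[282.3,257.8],S,[320.86,244.14]))
g1=plane(T,[[331.93,295.98]],90)[0]; print("green",g1, tri(T,[331.93,295.98],S,[386.77,237.61]))
# travels
t0=np.mean([(tk[i]-u*18*i) for i in range(6)],axis=0)
print("lever travel from ticks",(lt-t0)@u,"green rel home",(g1-t0)@u,"slot ends",(sl-t0)@u)
n=np.array([u[1],-u[0],0]); print("lamp x dir",n,"offset ticks->slot",(sl-t0)@n,"lever",(lt-t0)@n)
print("pot",tri(T,[287.98,220.16],S,[311.35,216.08]))
E
```

```text
lever top tri (array([465.7564734 ,  82.70151119, 129.39880027]), np.float64(1.8679442926939067))
plane [464.96648853  82.20268595 128.        ] [467.61708253  81.84561033 128.        ]
ticks [[483.3  54.5  90. ]
 [490.   71.2  90. ]
 [497.3  87.7  90. ]
 [504.  104.2  90. ]
 [511.8 120.6  90. ]
 [519.  137.5  90. ]] [18.  18.1 17.9 18.1 18.3]
black top corners [[477.1 224.9  90. ]
 [625.7 164.7  90. ]
 [536.6 -39.9  90. ]
 [392.3  24.8  90. ]] [160.40882205 223.18018535 158.20802137]
slot [[454.9  58.6  90. ]
 [497.3 154.9  90. ]] 105.2227867528842
yaw of lamp y 66.74295965581094
yaw of lamp y 66.22903659910966
ticks tri home-side 3rd (array([510.43854946, 111.10010358,  84.27584577]), np.float64(18.20382072442832))
green [441.66234136  26.89889622  90.        ] (array([442.25949196,  27.32659033,  90.62414888]), np.float64(1.379037433316209))
lever travel from ticks 18.183150335249643 green rel home -41.828602519804456 slot ends [-7.46478302 97.75377093]
lamp x dir [ 0.9187427  -0.39485675  0.        ] offset ticks->slot [-27.54873858 -26.60493973] lever -27.586737914052314
pot (array([562.27909268,  94.14863769, 109.97596938]), np.float64(1.7515893805854583))
```

```bash
python3 - <<'E'
from h import *
from scipy.spatial.transform import Rotation as Ro
from plant import sense
for n in("top","side"):
    c=dict(np.load(n+"0.npz"));v,u=np.mgrid[0:400:3,0:640:3];uv=np.c_[u.ravel(),v.ravel()];o,d=ray(c,uv)
    P=o+d*c["depth"][::3,::3].ravel()[:,None]; ok=(c["depth"][::3,::3].ravel()>0)&(P[:,2]>60)&(P[:,1]>-150)&(P[:,1]<900)&(P[:,0]>0)&(P[:,0]<900)
    P=P[ok]; k=(P[:,:2]//75).astype(int)
    print(n,[(q*75).tolist()+[int(P[(k==q).all(1),2].max())] for q in np.unique(k,axis=0)])
s=sense();Rt=Ro.from_quat(s["tcp_rot"]);print(Rt.as_matrix().round(3))
print("shift tool cm",Rt.inv().apply(np.array([477.4,109.9,226])-s["ee_pos"])/10)
E
```

```text
top [[300, 75, 74], [375, -75, 88], [375, 0, 92], [375, 75, 93], [375, 150, 90], [375, 450, 93], [375, 525, 92], [450, -75, 93], [450, 0, 128], [450, 75, 131], [450, 150, 93], [450, 225, 89], [450, 450, 94], [450, 525, 95], [525, -75, 92], [525, 0, 125], [525, 75, 126], [525, 150, 93], [525, 450, 94], [525, 525, 94], [600, 75, 92], [600, 150, 93], [600, 525, 140], [675, 375, 162], [675, 450, 163], [675, 525, 162], [750, 375, 163], [750, 450, 163], [750, 525, 162], [825, 375, 163], [825, 450, 162], [825, 525, 162]]
side [[0, -75, 91], [0, 0, 249], [75, -75, 260], [75, 0, 262], [300, 75, 69], [375, -75, 78], [375, 0, 92], [375, 75, 91], [375, 150, 87], [375, 450, 90], [450, -75, 92], [450, 0, 127], [450, 75, 130], [450, 150, 92], [450, 225, 88], [450, 450, 95], [450, 525, 94], [525, -75, 91], [525, 0, 123], [525, 75, 126], [525, 150, 93], [525, 450, 93], [525, 525, 94], [525, 600, 92], [600, 75, 91], [600, 150, 91], [600, 450, 88], [600, 525, 140], [675, 375, 162], [675, 450, 163], [675, 525, 162], [675, 600, 86], [750, 375, 163], [750, 450, 163], [750, 525, 162], [825, 375, 162], [825, 450, 162], [825, 525, 160]]
[[ 0.967 -0.253 -0.   ]
 [-0.253 -0.967 -0.002]
 [ 0.     0.002 -1.   ]]
shift tool cm [4.34083355e+01 4.47381307e+01 4.37889706e-02]
```

drive_tool:
  commands: [3,3.1,0,8,0,6,6.2,0,16,0,9,9.3,0,24,0,12,12.4,0,32,0,15,15.5,0,40,0,18,18.6,0,48,0,21,21.7,0,56,0,24,24.8,0,64,0,27,27.9,0,72,0,30,31,0,80,0]

```text
time: 1.1
ee_pos: [382.9, 275.4, 226.5]
tcp_rot: [-0.676, 0.737, 0.0, 0.0]
wrist_force: [-0.0, 0.4, 1.1]
finger_gap: 0.151
grip_force: 0.0
```

```bash
cat > st.py <<'E'
from h import *
from scipy.spatial.transform import Rotation as Ro
from plant import sense
u=np.array([.3965,.918,0]); n=np.array([.918,-.3965,0]); L=np.array([465.7,82.3,128])
s=sense();Rt=Ro.from_quat(s["tcp_rot"]);m=Rt.as_matrix()
p=s["ee_pos"]; print("t",s["time"],"p",p.round(1),"x yaw",np.degrees(np.arctan2(m[1,0],m[0,0])).round(2),"want -113.4","j",s["joint_positions"].round(2),"gap",s["finger_gap"])
print("u,n rel lever click1",((p-L)@u).round(1),((p-L)@n).round(1),"F u,n,z",(s["wrist_force"]@u).round(2),(s["wrist_force"]@n).round(2),s["wrist_force"][2].round(2))
g=L+30*u; g[2]=226; print("to hover cm",(Rt.inv().apply(g-p)/10).round(2))
E
python3 st.py
```

```text
t 1.1 p [382.9 275.4 226.5] x yaw -94.96 want -113.4 j [ 1.04  0.02 -0.42 -0.   -1.13 -1.13] gap 0.1510703441490585
u,n rel lever click1 144.5 -152.6 F u,n,z 0.33 -0.16 1.09
to hover cm [ 15.68 -10.86   0.05]
```

drive_tool:
  commands: [3.1,-2.2,0,4,0,6.2,-4.4,0,8,0,9.3,-6.6,0,12,0,12.4,-8.8,0,16,0,15.7,-10.9,0,18,0,15.7,-10.9,0,18,0,15.7,-10.9,0,18,0]

```text
time: 1.8
ee_pos: [478.5, 110.9, 226.2]
tcp_rot: [-0.553, 0.833, 0.0, -0.0]
wrist_force: [0.3, 0.3, 0.2]
finger_gap: 0.006
grip_force: 0.0
```

```bash
python3 st.py
```

```text
t 1.8 p [478.5 110.9 226.2] x yaw -112.79 want -113.4 j [ 0.63  0.05 -0.38 -0.   -1.14 -1.03] gap 0.006054471613759964
u,n rel lever click1 31.3 0.4 F u,n,z 0.44 0.15 0.22
to hover cm [0.13 0.04 0.02]
```

drive_tool:
  commands: [0,0,3,0.6,0,0,0,6,0.6,0,0,0,8.5,0.6,0,0,0,10.5,0.6,0,0,0,11.5,0.6,0,0,0,11.8,0.6,0,0,0,11.8,0.6,0,0,0,11.8,0.6,0]

```text
time: 2.6
ee_pos: [479.1, 112.5, 109.5]
tcp_rot: [-0.55, 0.835, -0.0, 0.001]
wrist_force: [0.5, -0.2, 0.6]
finger_gap: -0.0
grip_force: 0.0
```

```bash
python3 st.py; python3 - <<'E'
from plant import cams
import cv2
a=cams.camera("top")["frame"][220:330,230:350,::-1];b=cams.camera("side")["frame"][170:280,290:410,::-1]
import numpy as np
cv2.imwrite("pics/d.png",np.hstack([cv2.resize(a,(400,367)),cv2.resize(b,(400,367))]))
E
```

```text
t 2.6 p [479.1 112.5 109.5] x yaw -113.22 want -113.4 j [ 0.63  0.17 -0.54  0.   -0.85 -1.04] gap -0.00028684629172771707
u,n rel lever click1 33.0 0.3 F u,n,z -0.01 0.53 0.59
to hover cm [  0.29   0.02 -11.65]
```

View pics/d.png

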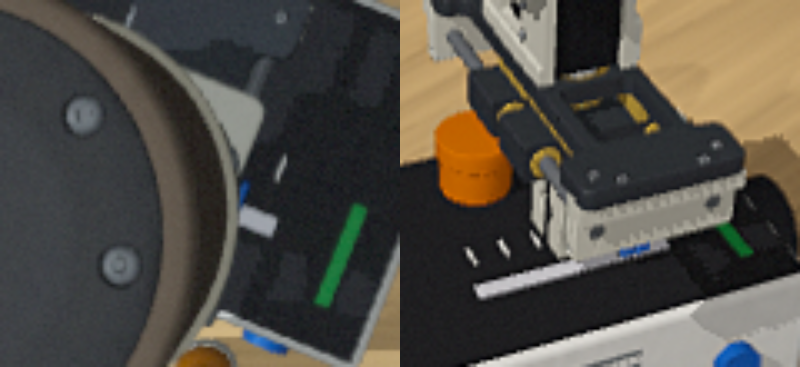

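The top view is hidden by the wrist except for the home tick and the bar. The side view shows the fingers standing left of the cap, with the blue just visible at (635,248). Next I make a gentle push home.

drive_tool:
  commands: [0.2,0,0,0,0,0.4,0,0,0,0,0.6,0,0,0,0,0.8,0,0,0,0,1.0,0,0,0,0,1.2,0,0,0,0,1.4,0,0,0,0,1.6,0,0,0,0,1.7,0,0,0,0,1.8,0,0,0,0]

```text
time: 3.7
ee_pos: [471.7, 95.9, 108.6]
tcp_rot: [-0.55, 0.835, 0.0, 0.001]
wrist_force: [0.8, 5.4, -1.8]
finger_gap: 0.007
grip_force: 2.4
```

```bash
python3 st.py
```

```text
t 3.7 p [471.7  95.9 108.6] x yaw -113.25 want -113.4 j [ 0.61  0.16 -0.57 -0.   -0.85 -1.02] gap 0.007069405183076476
u,n rel lever click1 14.9 0.1 F u,n,z 5.27 -1.4 -1.75
to hover cm [-1.530e+00  1.000e-02 -1.173e+01]
```

drive_tool:
  commands: [0.1,0,0,0,0,0.2,0,0,0,0,0.3,0,0,0,0,0.4,0,0,0,0,0.5,0,0,0,0,0.6,0,0,0,0,0.7,0,0,0,0,0.8,0,0,0,0,0.9,0,0,0,0,0.9,0,0,0,0]

```text
time: 4.7
ee_pos: [467.8, 86.9, 108.6]
tcp_rot: [-0.55, 0.835, 0.0, -0.0]
wrist_force: [0.5, -1.1, 0.3]
finger_gap: 0.003
grip_force: 0.0
```

```bash
python3 st.py
```

```text
t 4.7 p [467.8  86.9 108.6] x yaw -113.26 want -113.4 j [ 0.6   0.15 -0.58 -0.   -0.85 -1.  ] gap 0.003147361720522902
u,n rel lever click1 5.1 0.1 F u,n,z -0.82 0.87 0.28
to hover cm [ -2.49   0.   -11.74]
```

drive_tool:
  commands: [0.1,0,0,0,0,0.2,0,0,0,0,0.3,0,0,0,0,0.4,0,0,0,0,0.4,0,0,0,0]

```text
time: 5.2
ee_pos: [466.2, 83.3, 108.6]
tcp_rot: [-0.55, 0.835, 0.0, 0.0]
wrist_force: [-0.2, 0.5, -0.2]
finger_gap: 0.005
grip_force: 0.0
```

```bash
python3 st.py
```

```text
t 5.2 p [466.2  83.3 108.6] x yaw -113.26 want -113.4 j [ 0.59  0.14 -0.58 -0.   -0.85 -1.  ] gap 0.005259336931839247
u,n rel lever click1 1.2 0.1 F u,n,z 0.35 -0.37 -0.21
to hover cm [ -2.89   0.   -11.74]
```

drive_tool:
  commands: [0.05,0,0,0,0,0.1,0,0,0,0,0.15,0,0,0,0,0.2,0,0,0,0,0.25,0,0,0,0,0.25,0,0,0,0]

```text
time: 5.8
ee_pos: [465.9, 82.2, 108.7]
tcp_rot: [-0.55, 0.835, 0.0, 0.001]
wrist_force: [1.1, 6.8, -3.5]
finger_gap: 0.007
grip_force: 3.3
```

```bash
python3 st.py
```

```text
t 5.8 p [465.9  82.2 108.7] x yaw -113.26 want -113.4 j [ 0.59  0.14 -0.58 -0.   -0.84 -1.  ] gap 0.007466209622514462
u,n rel lever click1 0.0 0.2 F u,n,z 6.69 -1.68 -3.45
to hover cm [-3.030e+00  1.000e-02 -1.172e+01]
```

The lever stopped hard at 6.7 N, so it is home. Next I back off, rise, cross over the lever and descend on the home side.

drive_tool:
  commands: [-0.3,0,0,0,0,-0.8,0,0,0,0,-1.2,0,0,0,0,-1.2,0,-2.5,0,0,-1.2,0,-5,0,0,-1.2,0,-5.5,0,0,-1.2,0,-5.5,0,0]

```text
time: 6.5
ee_pos: [470.5, 92.4, 164.3]
tcp_rot: [-0.55, 0.835, -0.0, 0.001]
wrist_force: [-0.5, -0.6, -0.5]
finger_gap: 0.002
grip_force: 0.0
```

drive_tool:
  commands: [2,0,0,0,0,4,0,0,0,0,5.2,0,0,0,0,6,0,0,0,0,6,0,0,0,0,6,0,0,0,0]

```text
time: 7.1
ee_pos: [446.6, 36.9, 163.7]
tcp_rot: [-0.55, 0.835, -0.0, 0.0]
wrist_force: [0.8, -0.8, 0.4]
finger_gap: 0.005
grip_force: 0.0
```

```bash
python3 st.py; python3 - <<'E'
from plant import cams
import cv2
b=cams.camera("side")["frame"][170:280,290:410,::-1]
cv2.imwrite("pics/e.png",cv2.resize(b,(480,440)))
E
```

```text
t 7.1 p [446.6  36.9 163.7] x yaw -113.29 want -113.4 j [ 0.52  0.03 -0.56  0.   -0.98 -0.93] gap 0.005140706161256383
u,n rel lever click1 -49.3 0.5 F u,n,z -0.41 1.06 0.36
to hover cm [-7.93  0.03 -6.23]
```

View pics/e.png

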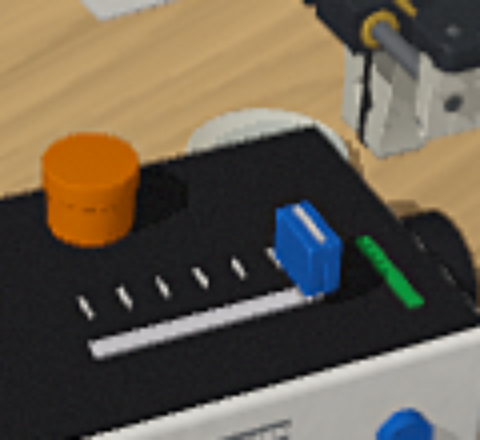

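The lever stands at home, with the cap at (308,248) level with the last tick at (272,256). The pot is undisturbed and the fingers are clear above. I descend on the home side.

drive_tool:
  commands: [0,0,2,0,0,0,0,4,0,0,0,0,5,0,0,0,0,5.5,0,0,0,0,5.5,0,0,0,0,5.5,0,0]

```text
time: 7.75
ee_pos: [446.8, 37.3, 109.1]
tcp_rot: [-0.55, 0.835, -0.0, 0.0]
wrist_force: [-0.1, 0.3, -0.3]
finger_gap: 0.006
grip_force: 0.0
```

drive_tool:
  commands: [-0.1,0,0,0,0,-0.2,0,0,0,0,-0.3,0,0,0,0,-0.4,0,0,0,0,-0.5,0,0,0,0,-0.6,0,0,0,0,-0.7,0,0,0,0,-0.8,0,0,0,0,-0.9,0,0,0,0,-0.9,0,0,0,0]

```text
time: 8.75
ee_pos: [449.9, 45.4, 108.6]
tcp_rot: [-0.55, 0.835, -0.0, -0.0]
wrist_force: [-0.7, 0.3, 0.9]
finger_gap: 0.001
grip_force: 0.0
```

```bash
python3 st.py
```

```text
t 8.75 p [449.9  45.4 108.6] x yaw -113.25 want -113.4 j [ 0.54  0.11 -0.62  0.   -0.84 -0.94] gap 0.0006720114344092132
u,n rel lever click1 -40.2 0.2 F u,n,z -0.0 -0.77 0.87
to hover cm [ -7.02   0.   -11.74]
```

drive_tool:
  commands: [-0.05,0,0,0,0,-0.1,0,0,0,0,-0.15,0,0,0,0,-0.2,0,0,0,0,-0.25,0,0,0,0,-0.25,0,0,0,0]

```text
time: 9.35
ee_pos: [450.9, 47.6, 108.6]
tcp_rot: [-0.55, 0.835, -0.0, 0.0]
wrist_force: [-1.0, 0.2, 0.1]
finger_gap: 0.006
grip_force: 0.0
```

drive_tool:
  commands: [-0.05,0,0,0,0,-0.1,0,0,0,0,-0.15,0,0,0,0,-0.2,0,0,0,0,-0.2,0,0,0,0]

```text
time: 9.85
ee_pos: [451.6, 49.3, 108.5]
tcp_rot: [-0.55, 0.835, -0.0, -0.0]
wrist_force: [0.2, -1.4, 1.1]
finger_gap: 0.005
grip_force: 0.7
```

```bash
python3 st.py
```

```text
t 9.85 p [451.6  49.3 108.5] x yaw -113.26 want -113.4 j [ 0.54  0.11 -0.62  0.   -0.84 -0.95] gap 0.005486498638435231
u,n rel lever click1 -35.9 0.1 F u,n,z -1.24 0.75 1.06
to hover cm [ -6.59   0.   -11.75]
```

drive_tool:
  commands: [-0.1,0,0,0,0,-0.2,0,0,0,0,-0.3,0,0,0,0,-0.4,0,0,0,0,-0.4,0,0,0,0]

```text
time: 10.35
ee_pos: [453.1, 52.9, 108.6]
tcp_rot: [-0.55, 0.835, -0.0, -0.0]
wrist_force: [-0.7, -5.0, 2.6]
finger_gap: 0.008
grip_force: 2.4
```

drive_tool:
  commands: [-0.1,0,0,0,0,-0.2,0,0,0,0,-0.3,0,0,0,0,-0.4,0,0,0,0,-0.5,0,0,0,0,-0.6,0,0,0,0,-0.7,0,0,0,0,-0.8,0,0,0,0,-0.8,0,0,0,0]

```text
time: 11.25
ee_pos: [456.5, 60.6, 108.6]
tcp_rot: [-0.55, 0.835, 0.0, 0.0]
wrist_force: [0.4, 0.0, 0.0]
finger_gap: 0.003
grip_force: 0.0
```

```bash
python3 st.py
```

```text
t 11.25 p [456.5  60.6 108.6] x yaw -113.25 want -113.4 j [ 0.56  0.12 -0.61 -0.   -0.84 -0.97] gap 0.003108342903296567
u,n rel lever click1 -23.6 0.1 F u,n,z 0.21 0.35 0.01
to hover cm [ -5.36   0.   -11.74]
```

drive_tool:
  commands: [-0.1,0,0,0,0,-0.2,0,0,0,0,-0.3,0,0,0,0,-0.4,0,0,0,0,-0.5,0,0,0,0,-0.6,0,0,0,0,-0.7,0,0,0,0,-0.7,0,0,0,0]

```text
time: 12.05
ee_pos: [459.0, 66.6, 108.6]
tcp_rot: [-0.55, 0.835, -0.0, -0.0]
wrist_force: [-0.7, -1.6, 1.5]
finger_gap: 0.005
grip_force: 1.1
```

```bash
python3 st.py
```

```text
t 12.05 p [459.   66.6 108.6] x yaw -113.25 want -113.4 j [ 0.57  0.13 -0.6   0.   -0.84 -0.98] gap 0.004651277903941535
u,n rel lever click1 -17.0 0.1 F u,n,z -1.77 0.05 1.5
to hover cm [ -4.69   0.   -11.75]
```

drive_tool:
  commands: [-0.1,0,0,0,0,-0.2,0,0,0,0,-0.3,0,0,0,0,-0.4,0,0,0,0,-0.5,0,0,0,0,-0.6,0,0,0,0,-0.7,0,0,0,0,-0.8,0,0,0,0,-0.9,0,0,0,0,-1.0,0,0,0,0]

```text
time: 13.05
ee_pos: [463.3, 76.4, 108.6]
tcp_rot: [-0.55, 0.835, 0.0, 0.0]
wrist_force: [0.4, -0.1, 0.1]
finger_gap: 0.006
grip_force: 0.0
```

drive_tool:
  commands: [-0.1,0,0,0,0,-0.2,0,0,0,0,-0.3,0,0,0,0,-0.4,0,0,0,0,-0.5,0,0,0,0,-0.6,0,0,0,0,-0.7,0,0,0,0,-0.8,0,0,0,0,-0.8,0,0,0,0]

```text
time: 13.95
ee_pos: [466.1, 83.2, 108.6]
tcp_rot: [-0.55, 0.835, -0.0, -0.0]
wrist_force: [-0.6, -1.9, 1.9]
finger_gap: 0.004
grip_force: 1.1
```

```bash
python3 st.py
```

```text
t 13.95 p [466.1  83.2 108.6] x yaw -113.25 want -113.4 j [ 0.59  0.14 -0.58  0.   -0.85 -1.  ] gap 0.004242991694576222
u,n rel lever click1 1.0 0.1 F u,n,z -1.95 0.18 1.92
to hover cm [ -2.9    0.   -11.75]
```

The same force came back exactly 18 mm further on, so the lever is at click 2. The next push is only past the half-way point.

drive_tool:
  commands: [-0.1,0,0,0,0,-0.2,0,0,0,0,-0.3,0,0,0,0,-0.4,0,0,0,0,-0.5,0,0,0,0,-0.6,0,0,0,0,-0.7,0,0,0,0,-0.8,0,0,0,0,-0.9,0,0,0,0,-1.0,0,0,0,0]

```text
time: 14.95
ee_pos: [470.4, 93.0, 108.6]
tcp_rot: [-0.55, 0.835, 0.0, 0.0]
wrist_force: [-0.1, 0.2, -0.0]
finger_gap: 0.007
grip_force: 0.0
```

drive_tool:
  commands: [-0.1,0,0,0,0,-0.1,0,0,0,0,-0.1,0,0,0,0]

```text
time: 15.25
ee_pos: [470.6, 93.6, 108.5]
tcp_rot: [-0.55, 0.835, 0.0, 0.0]
wrist_force: [0.2, -0.8, 0.5]
finger_gap: 0.005
grip_force: 0.0
```

```bash
python3 st.py
```

```text
t 15.25 p [470.6  93.6 108.5] x yaw -113.25 want -113.4 j [ 0.61  0.15 -0.57 -0.   -0.85 -1.01] gap 0.004660423767917124
u,n rel lever click1 12.3 0.0 F u,n,z -0.66 0.48 0.48
to hover cm [ -1.77   0.   -11.75]
```

The lever has snapped and the force is gone. I back off, rise, move clear of the lamp and look.

drive_tool:
  commands: [0.5,0,0,0,0,1,0,0,0,0,1.5,0,0,0,0,1.5,0,-3,0,0,1.5,0,-6,0,0,1.5,0,-9,0,0,1.5,0,-12,0,0,1.5,0,-12,0,0]

```text
time: 16.05
ee_pos: [466.6, 80.1, 232.8]
tcp_rot: [-0.55, 0.835, -0.001, 0.004]
wrist_force: [0.1, -0.4, 0.4]
finger_gap: 0.006
grip_force: 0.0
```

drive_tool:
  commands: [4,0,0,0,0,8,0,0,0,0,12,0,0,0,0,16,0,0,0,0,20,0,0,0,0,23,0,0,0,0,23,0,0,0,0,23,0,0,0,0]

```text
time: 16.85
ee_pos: [373.3, -132.2, 228.4]
tcp_rot: [-0.549, 0.836, 0.0, 0.0]
wrist_force: [0.1, -0.3, 0.3]
finger_gap: 0.004
grip_force: 0.0
```

```bash
python3 st.py; python3 - <<'E'
from plant import cams
import cv2, numpy as np
a=cams.camera("top")["frame"];b=cams.camera("side")["frame"]
cv2.imwrite("pics/f.png",np.hstack([cv2.resize(a[170:345,200:400,::-1],(400,350)),cv2.resize(b[195:345,220:420,::-1],(400,350))]))
E
```

```text
t 16.85 p [ 373.3 -132.2  228.4] x yaw -113.39 want -113.4 j [ 0.16 -0.13 -0.55 -0.   -1.15 -0.57] gap 0.003649607720321066
u,n rel lever click1 -233.6 0.3 F u,n,z -0.26 0.2 0.25
to hover cm [-26.36   0.04   0.24]
```

View pics/f.png

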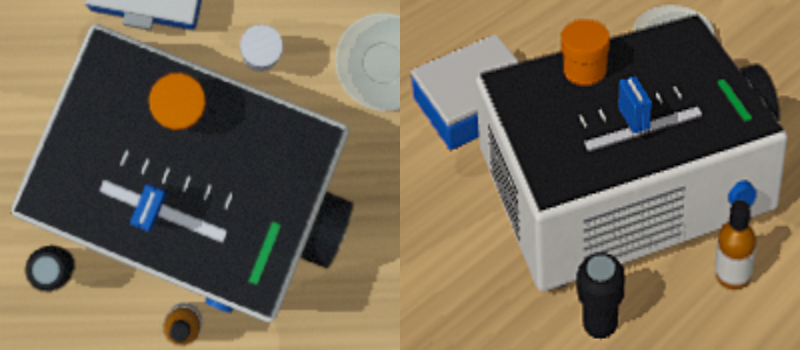

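The top view now has the white line at about (148,207) in the crop, towards the third tick from home at about (166,175). Everything else stands as before. I check the travel numerically.

```bash
python3 - <<'E'
from h import *
from plant import cams
T=cams.camera("top");T0=dict(np.load("top0.npz"));u=np.array([.3965,.918,0])
def cen(c):
    f=c["frame"].astype(int);r,g,b=f[...,0],f[...,1],f[...,2];m=np.zeros(r.shape,bool);m[245:300,245:330]=1
    q=max(blobs(m&(b>r+50)&(b>g+25),10),key=lambda k:k[0][4]); return plane(c,[q[1]],126)[0]
d=cen(T)-cen(T0); print("moved from click1",d.round(1),"travel",18+d@u)
E
```

```text
moved from click1 [14.1 33.2  0. ] travel 54.04885913670677
```

```bash
python3 -c "
from plant import close_job
print(close_job())"
```

```text
the job is handed in; nothing more can be done
None
```

The lever was pushed home to its hard stop, then brought back three clicks, and rests in the third (travel measured at 54.0 mm against 54 mm); nothing else looked moved, the arm finished clear of the lamp, and the job is handed in.

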